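# Sort the carver's bench

## Task

Clear up the carver's cutting mat: lay the knife and the chisel side by side lengthwise in the low tool tray, flat on its floor; stand the two finished carvings (the seated man and the hare) upright in the two-bay tray, one in each bay; and put the sawn blank in the deep box with the offcuts. Set each piece down, do not drop it, and leave the roughed-out figure and the wax tin where they stand.

Things in the scene. Friction and masses are not known exactly. Their poses are not given: they have to be found in the camera images.
- knife: Carving knife lying flat on the mat, 130 mm long: flat black handle 90 long x 20 wide x 15 high, then a thin steel blade 40 long. Origin on its axis at mid-length, 7.5 mm above what it lies on and 25 mm inside the blade end of the handle (grip it here, 20 mm across, along its y); x along the tool towards the blade tip, y across the 20 mm width, z up. 40 to 70 g.
- chisel: Carver's chisel lying on the mat, 130 mm long: straight eight-sided wooden handle 22 mm across flats and 82 long, brass ferrule, thin steel shank with a 10 mm flat end. Origin on its axis at mid-length, 11 mm above what it lies on and 17 mm inside the ferrule end of the handle (grip it here, 22 mm across, along its y); x along the tool towards the cutting end, z up. 45 to 80 g.
- sage: Finished boxwood carving of a seated round-bodied man with a ball-shaped head and two round knees, 58 mm tall, standing. The body is a round drum 43 mm across with upright sides from 3 to 26 mm above its underside: grip it there along its y. Knees stick out 26 mm from the centre to -x. Origin at the centre of its underside, z up. 40 to 75 g.
- hare: Finished boxwood carving of a crouching hare with laid-back ears, 46 mm tall, standing on a flat foot 58 (x) x 34 (y) x 10 mm. Rounded body lying along x, 34 mm wide, widest 22 mm above the underside: grip it there along its y. Head to -x, 35 mm from the centre. Origin at the centre of its underside, z up. 40 to 75 g.
- blank: Plain sawn boxwood block 30 x 30 x 50 mm, standing on end on the mat, with a pencil cross on top. Origin at the block's centre, 25 mm above the mat; z along its 50 mm length. 32 to 60 g.
- tool_tray: Low open wooden tray with a cork floor and no divider, 150 (x) x 180 (y) x 20 mm high outside; walls 6, floor 5 mm thick, so inside 138 x 168. Fixed. Origin at the centre of its underside, which lies 3 mm above the bench on the mat; y along its length, z up.
- carving_tray: Narrow wooden tray 105 (x) x 190 (y) x 24 mm high outside, walls 6, floor 5 mm thick; one 6 mm divider across its middle (at y = 0, 22 mm high) makes two equal grey-lined bays, each 93 (x) x 86 (y) inside, centred at y = +46 and -46 mm. Fixed. Origin at the centre of its underside (on the mat, 3 mm above the bench), z up.
- blank_bin: Deep open plywood box 122 (x) x 152 (y) x 42 mm high outside, walls 6, floor 5 mm thick, inside 110 x 140. Two loose offcuts (each 48 x 26 x 20 high) already lie along its +y wall, covering inside y = +37 to +67 mm; the rest of the floor is free, with its middle at y = -17 mm. Fixed. Origin at the centre of its underside (on the mat, 3 mm above the bench), z up.
- rough_out: Roughed-out figure, not finished: angular, knife-faceted boxwood on a square foot 40 x 40 x 22 mm with a six-sided tapering upper part, 62 mm tall, standing loose on the mat. Stays where it is. Origin at the centre of its underside, z up.
- wax_tin: Round flat metal tin with lid, 58 mm across, 21 mm high, standing loose on the mat. Stays where it is. Origin at the centre of its underside, z up.
Mind the look-alikes: they are no part of the job. Leave any blue, green or yellow look-alike of the sage alone.

How it is judged:
By the outcome, as a careful person would: the job done as asked, in the order asked, and still so for the second after the job is handed in, with the robot touching nothing.
It also fails if it takes over 112 s, if anything falls off the work surface, if the arm or the gripper's body presses on something with over 40 N, if the wrist force passes 120 N, or if a joint passes its speed limit or range.

## Robot

A 6-joint arm with a two-finger parallel gripper is mounted at the origin on the work surface. World frame = base frame: x ahead of the robot, y to its left, z up, the work surface at z = 0. Lengths are in mm, angles in rad, forces in N, time in s.
With the tool pointing down it reaches from about 400 to 825 mm from the base axis. Payload 7 kg.
Tool frame: the origin (TCP) lies at the very end of the fingers, on their centre line; the grasp point (between the pads) lies 19 mm behind it; z points along the fingers, y is the line along which they close (so a half turn about z gives the same grasp; the last joint's range is limited). The gripper opens to 85 mm and grips with 20 to 120 N. Pads are 22 mm wide; open, the fingers measure 114 mm over their backs; the gripper's body (76 mm by 85 mm) begins 54 mm behind the grasp point. The pads swing forward as they close: fully open they stand 13 mm farther back than shut.
Start: joints at [-0.985, 0.359, 0.012, 0, -1.224, -0.288], TCP at [198.03, -645.275, 231.302] pointing down, gripper open.
Joint ranges: [-3.07, 3.07], [-1.43, 2.12], [-1.02, 1.25], [-3.03, 1.67], [-3.05, -0], [-3.03, 3.03]. Speed limits (rad/s): [2.39, 2.39, 3.01, 3.14, 3.14, 3.14].

## Interface

Orientations are given as a rotation vector (axis times angle).
In Python, from cell import ctrl gives the robot as it stands.
- The arm moves only by the shell command python3 -m crank 'ROWS' [OPENING] [FORCE]. ROWS is JSON, a list of rows, each a list of 4 numbers: the shift along the world's x, y, z scaled (see below), then the turn about the world's z scaled (see below). In form: [[dx, dy, dz, yaw], ...]. A call has 1 to 5 rows; each row shifts and turns the commanded pose from where the row before left it; what a row does not reach is not made up. The controller multiplies each number of a shift by 0.025 m and each number of a turn by 5 degrees. A row lasts 1/10 s, in which the tool goes at most 50 mm and 8.59 degrees, less where a joint would pass 70% of its speed; a pose out of reach is approached as far as the arm can. A call with a number of a shift or a turn outside -1 to 1 is refused whole. A call with a gripper value outside its range is refused whole. OPENING is the opening, from -1 (shut) to 1 (fully open), set as the call begins (- or left out, the last holds). The fingers move at their own pace and stop on an object; FORCE is the grip in N (left out, the last holds). Time passes only in rows, so rows that do not move let the fingers close. It gives the time, the measured TCP pose, the force, the opening and the grip force at its end, in the units of the state.
- ctrl.get_obs(): the state, without advancing time (a new reading comes with each control period).
- ctrl.capture(name): name is "side" or "top"; returns (picture, depth): 400x640x3 uint8, red, green, blue; 400x640 float32, mm along the optical axis (not along the pixel's ray), 0 where there is no reading.
- ctrl.get_calibration(name): a dict with "K" (3x3 intrinsics, pixels), "cam_to_world" (4x4, takes a point from camera to world coordinates). Camera axes: x right, y up, looking along -z (the intrinsics and any distortion apply to the point x, -y, -z); pixel columns grow to the right and rows downward; lengths in mm; the calibration is good to about 2 mm. A picture is of the moment at which its call begins. get_calibration takes no time and is no camera call.
- ctrl.sign_off(): hands the job in; it is judged then, once.
The state is a dict: "clock": time; "joints": joint angles; "qvel": joint speeds; "joint_torque": joint torques, N m; "position": TCP position; "tcp_rot": TCP orientation; "contact_force": force on the tool from outside, world axes, zero at the start; "ft_torque": the same for the moment, N m; "opening": finger opening in mm; "grasp_force": force on a finger pad.
Only numpy, scipy, OpenCV 4.12 (cv2) and the standard library are available. Lean on these libraries where they do the work, as an engineer would, in place of code of your own. Each camera call takes 0.05 s, during which the arm holds its last target. There are 200 camera calls.

## Working session

There is one attempt and no reset: what is moved stays moved. The work goes in short steps, Python scripts to look and compute and a shell command to move; the robot and the scene stay as the last step left them, time stands still between calls to the robot, and variables do not carry over. Pictures are saved under pics/ and viewed, at most 14 in all, crops included, and the job is handed in when it is done.

```bash
mkdir -p pics; ls; cat > h.py <<'E'
import numpy as np,cv2
from cell import ctrl
def cap(n,f=None):
    im,d=ctrl.capture(n)
    if f: cv2.imwrite('pics/'+f,cv2.cvtColor(im,cv2.COLOR_RGB2BGR))
    np.savez('last_'+n,im=im,d=d); return im,d
def cloud(n,d):
    c=ctrl.get_calibration(n);K=np.array(c['K']);T=np.array(c['cam_to_world'])
    v,u=np.mgrid[:d.shape[0],:d.shape[1]]
    P=np.stack([(u-K[0,2])/K[0,0]*d,-(v-K[1,2])/K[1,1]*d,-d],-1)
    W=P@T[:3,:3].T+T[:3,3]; W[d==0]=np.nan
    return W
E
python3 - <<'E'
from h import *
for n in('top','side'):
    im,d=cap(n,n+'0.png'); c=ctrl.get_calibration(n); print(n,c,(d==0).mean())
    W=cloud(n,d); print(np.nanpercentile(W.reshape(-1,3),[1,50,99],axis=0).round())
print(ctrl.get_obs())
E
```

```text
pics
top {'K': array([[370.88911488,   0.        , 324.1546112 ],
       [  0.        , 370.88911488, 194.67183275],
       [  0.        ,   0.        ,   1.        ]]), 'cam_to_world': array([[-8.04954533e-03,  9.97843336e-01, -6.51450838e-02,
         4.20912079e+02],
       [-9.99922334e-01, -8.65196080e-03, -8.97045846e-03,
         1.07311990e+02],
       [-9.51474491e-03,  6.50678161e-02,  9.97835482e-01,
         1.06174333e+03],
       [ 0.00000000e+00,  0.00000000e+00,  0.00000000e+00,
         1.00000000e+00]])} 0.00398828125
[[-147. -759. -753.]
 [ 478.  130.    2.]
 [1506. 1565.  730.]]
side {'K': array([[426.91052129,   0.        , 322.86562918],
       [  0.        , 426.91052129, 199.66288291],
       [  0.        ,   0.        ,   1.        ]]), 'cam_to_world': array([[-8.44417377e-01,  3.45345326e-01, -4.09506898e-01,
        -1.02708713e+02],
       [-5.35671741e-01, -5.38822089e-01,  6.50174240e-01,
         1.05330410e+03],
       [ 3.88327244e-03,  7.68379699e-01,  6.39982467e-01,
         9.82714802e+02],
       [ 0.00000000e+00,  0.00000000e+00,  0.00000000e+00,
         1.00000000e+00]])} 0.0039453125
[[ -651. -1960.  -753.]
 [  492.    92.     3.]
 [ 1568.   926.   605.]]
{'clock': 0.1, 'joints': array([-9.84907788e-01,  3.59334308e-01,  1.11654483e-02, -3.07008879e-04,
       -1.22411237e+00, -2.88107000e-01]), 'qvel': array([-2.08029271e-03, -9.14214588e-04,  3.35694400e-03, -1.47064290e-04,
       -6.21046467e-04, -9.06532451e-05]), 'joint_torque': array([-1.83562719e-03, -5.84764731e+01,  2.94108403e+01,  6.95443690e+00,
       -3.15195641e-03,  1.07459547e-05]), 'position': array([ 197.89882169, -644.89042317,  230.45185057]), 'tcp_rot': array([ 4.65810917e-01, -3.10649547e+00, -2.30492260e-03]), 'contact_force': array([-0.04564142,  0.23475026,  0.18925947]), 'ft_torque': array([-0.00460074, -0.00289953, -0.06323018]), 'grasp_force': 0.0, 'opening': 85.58393479978761}
```

View pics/top0.png

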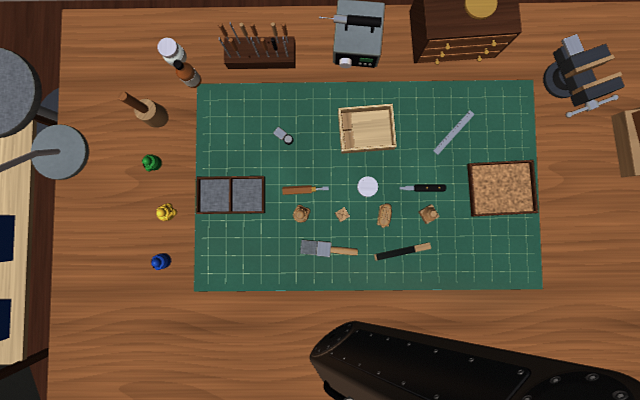

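View pics/side0.png

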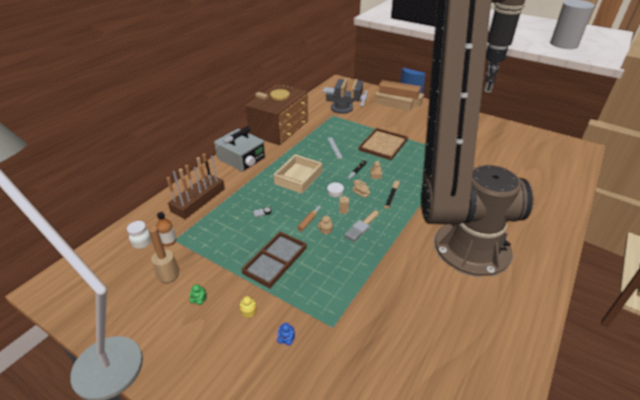

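The top view has the tools at about (305,190) and (423,187), a tin at (368,187), and small pieces at (301,214), (343,214), (384,215) and (429,214). Coloured look-alikes are off the mat at (150,162), (165,212) and (160,261). The dark-handled tool at (403,251) and the broad tool at (328,249) could be confused with the knife and chisel, so I'll enlarge that area.

```bash
python3 - <<'E'
from h import *
im=np.load('last_top.npz')['im'][170:270,265:465]
cv2.imwrite('pics/c1.png',cv2.resize(im[...,::-1],None,fx=4,fy=4,interpolation=cv2.INTER_CUBIC))
im=np.load('last_side.npz')['im'][140:250,290:420]
cv2.imwrite('pics/c2.png',cv2.resize(im[...,::-1],None,fx=5,fy=5,interpolation=cv2.INTER_CUBIC))
E
```

```text
(no output)
```

View pics/c1.png

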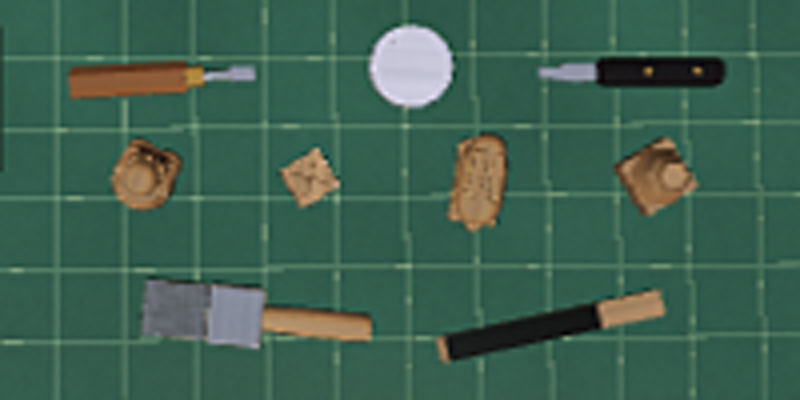

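View pics/c2.png

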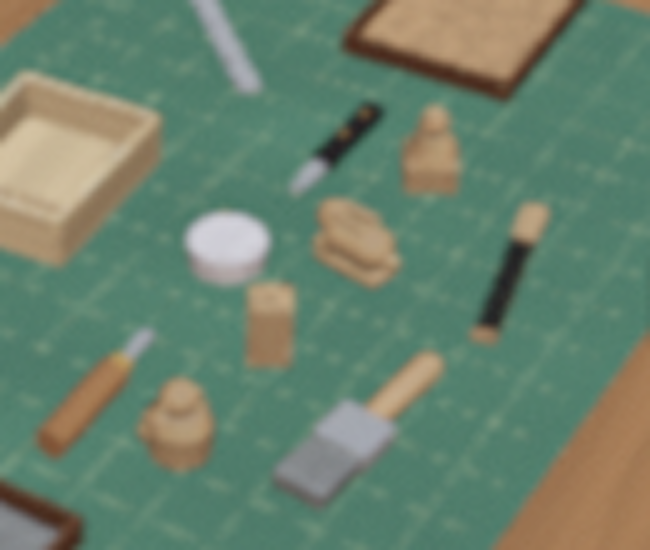

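The top crop settles which is which. The sage is at (301,214), with a round body, ball head and knees towards the upper right. The blank is at (343,214) with its cross, and the hare is at (384,215). The rough-out is at (429,214) on a square foot and stays put. The chisel is at (305,190) with its brass ferrule, and the black-handled knife is at (423,187). The strop at (403,251) and scraper at (328,249) are not part of the job. Next I'll measure.

```bash
cat > meas.py <<'E'
from h import *
def seg(n,W,im,box,zmin=5):
    # box world x0,x1,y0,y1
    m=(W[...,0]>box[0])&(W[...,0]<box[1])&(W[...,1]>box[2])&(W[...,1]<box[3])&(W[...,2]>zmin)
    return m
if __name__=='__main__':
    d=np.load('last_top.npz'); im,dd=d['im'],d['d']; W=cloud('top',dd)
    for nm,(u,v) in dict(mat1=(360,235),mat2=(230,150),mat3=(500,260),traycork=(502,188),bay1=(215,194),bay2=(249,194),bin=(375,128)).items():
        print(nm,np.nanmedian(W[v-2:v+3,u-2:u+3].reshape(-1,3),axis=0).round(1))
    boxes=dict(chisel=(275,180,335,198),knife=(395,180,450,195),tin=(352,174,384,202),sage=(288,202,316,226),blank=(332,203,355,224),hare=(372,201,396,230),rough=(416,202,443,226),tool_tray=(460,155,545,222),carv=(190,170,272,218),bin=(332,98,402,156))
    for nm,(a,b,c,e) in boxes.items():
        w=W[b:e,a:c].reshape(-1,3); z0=4
        base=3
        p=w[w[:,2]>base+(3 if nm in('chisel','knife') else 6)]
        r=cv2.minAreaRect(p[:,:2].astype(np.float32))
        h=p[p[:,2]>np.percentile(p[:,2],75)]
        print(nm,len(p),'mean',p.mean(0).round(1),'zmax',p[:,2].max().round(1),'rect',np.round(r[0],1),np.round(r[1],1),round(r[2],1),'topmean',h.mean(0).round(1))
    print(W[186:196,275:335,2].round(0).astype(int)[::2,::3]); print(W[183:193,395:450,2].round(0).astype(int)[::2,::3])
E
python3 meas.py
```

```text
mat1 [374.4  16.    3.7]
mat2 [621.8 387.4   3.5]
mat3 [ 301.4 -376.4    4.3]
traycork [ 504.3 -387.4    9.5]
bay1 [494.3 428.5   8.5]
bay2 [493.3 331.1   8.4]
bin [680.3 -31.    8.5]
chisel 372 mean [505.  175.6  18.9] zmax 31.1 rect [508.  168.5] [159.8  48.9] 89.4 topmean [504.6 192.6  26.3]
knife 330 mean [ 507.8 -169.8   15.1] zmax 24.2 rect [ 509.  -163.5] [151.1  40.2] 89.2 topmean [ 507.2 -181.    20. ]
tin 323 mean [511.9  -5.2  23.9] zmax 30.9 rect [512.2  -5.3] [56.5 53.7] 0.2 topmean [511.3  -5.3  26.7]
sage 226 mean [437. 180.  41.] zmax 64.3 rect [439.2 180.3] [63.1 47.6] 2.7 topmean [435.9 182.8  58.1]
blank 126 mean [433.4  68.1  53. ] zmax 58.3 rect [433.6  67.7] [29.7 29.7] 30.2 topmean [433.3  66.8  55.8]
hare 277 mean [430.9 -49.7  37.4] zmax 52.0 rect [431.8 -52.1] [37.3 69.4] 71.1 topmean [438.9 -53.8  48.2]
rough 240 mean [ 433.3 -171.    37.6] zmax 68.1 rect [ 433.7 -175.8] [40.7 40.2] 29.7 topmean [ 433.4 -173.3   60.1]
tool_tray 2374 mean [ 504.9 -388.6   14. ] zmax 29.6 rect [ 511.3 -376.8] [163.9 205.4] 2.5 topmean [ 505.4 -387.5   23.2]
carv 1609 mean [49
[... 295 characters left out ...]
6 27 30 19 19 17 18 19  5 -1]
 [ 5  5  2 26 26 26 22 26 25 25 25 25 25 18  2  7  6  5  6  5]
 [ 1  3  3 25 23 25 20 24 19 23 20 18 20  3  3  5  4  2  6  4]
 [ 1  2  1 14  2  2  6  1  1  5  2  7  4  4  4  5  4  2  3  4]]
[[ 2  6  2  4  6  5  1  4  5  4  7  8  5  5  3  6  2  3  2]
 [ 4  2  3  4  5  1  2 18 18 19 20 19 21 21 16 18 19  2  2]
 [ 4  0  9 15 14 11 13 18 20 20 22 17 20 19 22 18 24  4  3]
 [ 0  4  2 11 12 14 13 20 20 19 17 23 20 19 21 16 21  4  3]
 [ 2  1  8  4  4  6  5 15  7  9  5  1  1  7  6  4  4  5  3]]meas.py:18: RuntimeWarning: invalid value encountered in cast
  print(W[186:196,275:335,2].round(0).astype(int)[::2,::3]); print(W[183:193,395:450,2].round(0).astype(int)[::2,::3])
```

```bash
cat > m2.py <<'E'
from h import *
ims,ds=zip(*[ctrl.capture('top') for _ in range(8)])
im=np.mean(ims,0).astype(np.uint8); d=np.median(ds,0).astype(np.float32); np.savez('avg',im=im,d=d)
W=cloud('top',d); hsv=cv2.cvtColor(im,cv2.COLOR_RGB2HSV); H,S,V=[hsv[...,i].astype(int) for i in range(3)]
c=ctrl.get_calibration('top');K=np.array(c['K']);T=np.array(c['cam_to_world'])
def ray(u,v,z):
    D=np.stack([(u-K[0,2])/K[0,0],-(v-K[1,2])/K[1,1],-np.ones_like(u,float)],-1)@T[:3,:3].T
    return T[:3,3]+D*((z-T[2,3])/D[...,2])[...,None]
def fit(mask,box,z):
    a,b,cc,e=box; v,u=np.nonzero(mask[b:e,a:cc]); p=ray(u+a+0.,v+b+0.,z)[:,:2]
    m=p.mean(0); w,E=np.linalg.eigh(np.cov((p-m).T)); ax=E[:,1]; t=(p-m)@ax; s=(p-m)@E[:,0]
    return len(p),m.round(1),'ax deg',np.degrees(np.arctan2(ax[1],ax[0])).round(1),'len',np.ptp(t).round(1),'wid',np.ptp(s).round(1), 'rect',[np.round(q,1) for q in cv2.minAreaRect(p.astype(np.float32))]
nong=~((H>60)&(H<95)&(S>60))
print('knife handle',fit((V<60),(395,180,450,195),18))
print('knife all',fit(nong,(395,180,450,195),15))
wood=(H<22)&(S>80)
print('chisel wood+brass',fit(wood,(275,180,335,200),20)); print('chisel all',fit(nong,(275,180,335,200),20))
print('blank',fit(wood,(330,200,358,226),53)); print('tin',fit(nong,(352,174,384,202),24))
for n,b in dict(sage=(286,200,318,230),hare=(370,199,398,232),rough=(414,200,445,228)).items():
    print(n,fit(wood,b,25))
    w=W[b[1]:b[3],b[0]:b[2]]; mk=wood[b[1]:b[3],b[0]:b[2]]
    print(np.where(mk,w[...,2].round(),0).astype(int)[::1,::1]) if n!='rough' else 0
    for z0,z1 in((8,22),(18,32),(32,45),(45,55),(55,70)):
        p=w[mk&(w[...,2]>z0)&(w[...,2]<z1)]
        if len(p)>4: print(z0,z1,len(p),p.mean(0).round(1),[np.round(q,1) for q in cv2.minAreaRect(p[:,:2].astype(np.float32))])
E
python3 m2.py
```

```text
knife handle (241, array([ 506.8, -180. ]), 'ax deg', np.float64(89.6), 'len', np.float64(87.3), 'wid', np.float64(19.9), 'rect', [array([ 506.7, -180.1]), array([87.3, 19.8]), np.float64(89.5)])
knife all (243, array([ 507.1, -165.9]), 'ax deg', np.float64(89.6), 'len', np.float64(135.2), 'wid', np.float64(20.0), 'rect', [array([ 507.9, -156.8]), array([135.6,  18.5]), np.float64(87.0)])
chisel wood+brass (241, array([504.6, 190.3]), 'ax deg', np.float64(92.3), 'len', np.float64(93.4), 'wid', np.float64(22.1), 'rect', [array([504.7, 188.8]), array([21.7, 93.4]), np.float64(2.7)])
chisel all (321, array([504.9, 182.9]), 'ax deg', np.float64(92.6), 'len', np.float64(130.5), 'wid', np.float64(29.0), 'rect', [array([505.4, 170.6]), array([129.8,  28.3]), np.float64(89.5)])
blank (120, array([433.5,  69. ]), 'ax deg', np.float64(131.3), 'len', np.float64(33.7), 'wid', np.float64(31.8), 'rect', [array([433.6,  69.1]), array([29.3, 30.3]), np.float64(30.4)])
tin (351, array([511.3,  -4.2]), 'ax deg', np.float64(61.2), 'len', np.float64(58.9), 'wid', np.float64(67.6), 'rect', [array([510.8,
[... 7188 characters left out ...]
, 38.3]), np.float64(88.9)]
rough (231, array([ 432.9, -173.1]), 'ax deg', np.float64(114.8), 'len', np.float64(45.3), 'wid', np.float64(42.5), 'rect', [array([ 432.5, -173.6]), array([41.7, 44.2]), np.float64(29.8)])
8 22 18 [ 430.7 -160.7   14.6] [array([ 434.3, -160.7]), array([25. , 51.1]), np.float64(80.3)]
18 32 82 [ 433.1 -169.6   26.6] [array([ 433.6, -175.7]), array([40.9, 39.5]), np.float64(30.0)]
32 45 64 [ 433.4 -169.6   39.4] [array([ 433.4, -174.5]), array([33.2, 31.4]), np.float64(40.3)]
45 55 15 [ 433.  -169.9   48. ] [array([ 433.9, -172.4]), array([22. , 13.2]), np.float64(5.7)]
55 70 48 [ 433.6 -174.1   62.3] [array([ 433.1, -174.8]), array([16.7, 18.8]), np.float64(88.3)]
```

```bash
cat > m3.py <<'E'
from h import *
d=np.load('avg.npz'); W=cloud('top',d['d'])
for nm,b,z in(('tool',(455,150,548,225),23),('carv',(185,165,275,222),27),('bin',(328,92,408,160),45)):
    p=W[b[1]:b[3],b[0]:b[2]].reshape(-1,3); p=p[(p[:,2]>z-6)&(p[:,2]<z+6)][:,:2]
    # keep bulk
    best=None
    for a in np.arange(-8,8.1,.5):
        r=np.radians(a);R=np.array([[np.cos(r),np.sin(r)],[-np.sin(r),np.cos(r)]]); q=p@R.T
        lo,hi=np.percentile(q,1.5,axis=0),np.percentile(q,98.5,axis=0); A=np.prod(hi-lo)
        if best is None or A<best[0]: best=(A,a,(R.T@((lo+hi)/2)).round(1),(hi-lo).round(1))
    print(nm,len(p),best)
c=ctrl.get_calibration('top');K=np.array(c['K']);T=np.array(c['cam_to_world'])
def ray(u,v,z):
    D=T[:3,:3]@np.array([(u-K[0,2])/K[0,0],-(v-K[1,2])/K[1,1],-1]);return (T[:3,3]+D*((z-T[2,3])/D[2])).round(1)
print('hare',ray(384.75,215,25),'sage',ray(300.2,213.7,58))
E
python3 m3.py
```

```text
tool 608 (np.float64(26745.403456868993), np.float64(2.5), array([ 504.6, -385.1]), array([148.9, 179.6]))
carv 557 (np.float64(19588.960809017743), np.float64(-0.5), array([491.4, 381.6]), array([104. , 188.3]))
bin 463 (np.float64(18336.515513604758), np.float64(4.0), array([675.2,  -4.4]), array([121.3, 151.2]))
hare [430.4 -51.8  25. ] sage [435.4 181.5  58. ]
```

```bash
python3 -m crank '[[1,1,-0.4,1],[1,1,-0.4,1],[1,1,-0.4,1],[1,1,-0.4,1],[1,1,-0.4,1]]' 0.18 30; python3 -m crank '[[1,1,0,1],[1,1,0,1],[1,1,0,1],[1,1,0,1],[1,1,0,1]]'
```

```text
clock: 1.0
position: [323.9, -519.3, 181.1]
tcp_rot: [-1.132, 2.93, -0.001]
contact_force: [0.4, -0.2, -0.1]
opening: 50.6
grasp_force: 0.0
clock: 1.5
position: [449.0, -394.2, 181.6]
tcp_rot: [-1.74, 2.615, -0.001]
contact_force: [0.9, -0.6, 0.1]
opening: 50.7
grasp_force: 0.0
```

```bash
python3 -m crank '[[0.46,1,-0.4,0.9],[0.46,1,-0.4,0.9],[0.46,1,-0.4,0.9],[0.46,1,-0.4,0.9],[0.48,1,-0.4,0.9]]';  python3 -m crank '[[0,1,-0.4,0],[0,1,-0.4,0],[0,1,-0.4,0],[0,1,-0.4,0],[0,0.39,-0.4,0]]'; python3 -m crank '[[0,0,0,0]]'; python3 - <<'E'
from h import *
im,d=cap('top');im2,_=cap('side')
a=cv2.resize(im[150:250,370:470,::-1],None,fx=4,fy=4);b=cv2.resize(im2[130:230,330:430,::-1],None,fx=4,fy=4)
cv2.imwrite('pics/k1.png',np.hstack([a,b]))
E
```

```text
clock: 2.0
position: [506.5, -269.2, 131.2]
tcp_rot: [-2.216, 2.226, -0.001]
contact_force: [0.2, -0.3, -0.1]
opening: 50.2
grasp_force: 0.0
clock: 2.5
position: [506.2, -159.0, 81.2]
tcp_rot: [-2.214, 2.228, -0.001]
contact_force: [-0.8, 0.3, 0.1]
opening: 50.5
grasp_force: 0.0
clock: 2.6
position: [505.4, -159.5, 80.3]
tcp_rot: [2.214, -2.227, -0.002]
contact_force: [0.4, -1.2, -0.4]
opening: 50.3
grasp_force: 0.0
```

View pics/k1.png

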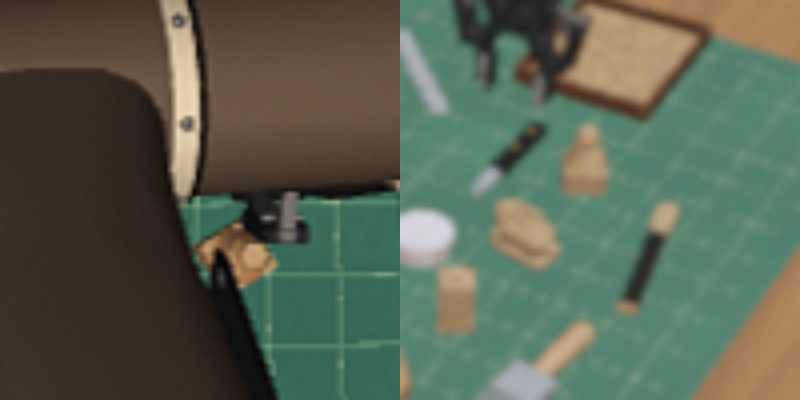

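The left half shows the arm covering the knife from above. In the right half (side view) the open fingers hang over the knife's handle line with the rough-out clear at about (585,165). Descending now.

```bash
python3 -m crank '[[0,0,-1,0],[0,0,-1,0],[0,0,-0.6,0],[0,0,-0.36,0],[0,0,0,0]]'; python3 -m crank '[[0,0,0,0],[0,0,0,0],[0,0,0,0],[0,0,0,0],[0,0,0,0]]' -1 30; python3 -m crank '[[0,0,0.5,0],[0,0,0.5,0],[0,0,0.5,0],[0,0,0.5,0],[0,0,0.4,0]]'
```

```text
clock: 3.2
position: [505.6, -161.3, 6.6]
tcp_rot: [2.211, -2.23, -0.002]
contact_force: [-0.3, 1.0, 0.0]
opening: 50.4
grasp_force: 0.0
clock: 3.7
position: [506.9, -160.6, 8.4]
tcp_rot: [-2.213, 2.228, -0.002]
contact_force: [-0.4, -1.4, 6.8]
opening: 19.3
grasp_force: 31.1
clock: 4.2
position: [506.4, -160.5, 69.0]
tcp_rot: [-2.212, 2.229, -0.002]
contact_force: [-0.0, -0.2, -0.4]
opening: 19.1
grasp_force: 30.3
```

```bash
python3 -m crank '[[0.2,-1,0,0.2],[0.2,-1,0,0.2],[0.2,-1,0,0.18],[0.2,-1,0,0],[0.24,-1,0,0]]'; python3 -m crank '[[0,-1,0,0],[0,-1,-0.2,0],[0,-1,-0.4,0],[0,-0.97,-0.5,0],[0,0,-0.4,0]]';python3 -m crank '[[0,0,0,0]]'
```

```text
clock: 4.7
position: [532.1, -286.5, 67.9]
tcp_rot: [-2.269, 2.173, -0.0]
contact_force: [-0.1, -0.6, -0.6]
opening: 19.3
grasp_force: 30.3
clock: 5.2
position: [531.7, -387.2, 29.4]
tcp_rot: [2.266, -2.176, 0.0]
contact_force: [-0.1, 0.5, -1.2]
opening: 19.4
grasp_force: 30.3
clock: 5.3
position: [530.6, -384.6, 28.2]
tcp_rot: [2.266, -2.174, -0.005]
contact_force: [0.2, 0.3, -1.0]
opening: 19.6
grasp_force: 30.3
```

```bash
python3 -m crank '[[0,0,-0.25,0],[0,0,-0.15,0],[0,0,-0.1,0],[0,0,-0.04,0],[0,0,0,0]]'; python3 -m crank '[[0,0,-0.04,0],[0,0,0,0]]'
```

```text
clock: 5.8
position: [532.2, -384.5, 16.4]
tcp_rot: [-2.269, 2.173, -0.0]
contact_force: [0.2, -0.0, -0.2]
opening: 18.9
grasp_force: 30.3
clock: 6.0
position: [532.1, -384.8, 15.4]
tcp_rot: [-2.269, 2.173, -0.0]
contact_force: [0.4, -0.4, -1.1]
opening: 18.8
grasp_force: 30.3
```

```bash
python3 -m crank '[[0,0,-0.04,0],[0,0,0,0]]'; python3 -m crank '[[0,0,-0.04,0],[0,0,0,0]]'
```

```text
clock: 6.2
position: [532.0, -384.8, 14.3]
tcp_rot: [2.269, -2.173, -0.0]
contact_force: [-0.2, 0.9, -0.6]
opening: 19.0
grasp_force: 30.3
clock: 6.4
position: [532.1, -384.8, 13.5]
tcp_rot: [-2.269, 2.173, -0.0]
contact_force: [-0.2, -0.5, 1.6]
opening: 18.7
grasp_force: 30.5
```

```bash
python3 -m crank '[[0,0,0,0],[0,0,0,0],[0,0,0,0]]' -0.18; python3 -m crank '[[0,0,0.4,0],[0,0,0.8,0],[0,0,0.8,0],[0,0.8,0.4,0],[0,1,0,0]]'
```

```text
clock: 6.7
position: [532.1, -384.8, 13.3]
tcp_rot: [-2.269, 2.173, -0.0]
contact_force: [-0.2, -0.2, 0.0]
opening: 35.1
grasp_force: 0.0
clock: 7.2
position: [533.2, -340.6, 76.0]
tcp_rot: [-2.266, 2.174, -0.006]
contact_force: [0.6, 0.7, -0.1]
opening: 35.2
grasp_force: 0.0
```

```bash
python3 -m crank '[[-0.1,1,0,0],[-0.1,1,0,0],[-0.1,1,0,0],[-0.1,1,0,0],[-0.1,1,0,0]]' 0.18; python3 -m crank '[[-0.1,1,0,0],[-0.1,1,0,0],[-0.1,1,0,0],[-0.1,1,0,0],[-0.16,1,0,0]]';python3 -m crank '[[0,1,0,0],[0,1,0,0],[0,1,0,0],[0,1,0,0],[0,1,0,0]]';python3 -m crank '[[0,1,0,0],[0,1,0,0],[0,1,-0.2,0],[0,1,-0.4,0],[0,1,-0.4,0]]';python3 -m crank '[[0,0.4,-0.4,0],[0,0,-0.4,0],[0,0,0,0]]'
```

```text
clock: 7.7
position: [519.6, -213.9, 74.2]
tcp_rot: [-2.268, 2.173, -0.001]
contact_force: [0.0, -0.2, 0.6]
opening: 50.3
grasp_force: 0.0
clock: 8.2
position: [505.8, -88.7, 74.2]
tcp_rot: [-2.268, 2.172, -0.001]
contact_force: [-0.8, 0.4, 0.3]
opening: 50.4
grasp_force: 0.0
clock: 8.7
position: [505.8, 36.4, 74.2]
tcp_rot: [-2.268, 2.172, -0.001]
contact_force: [-0.3, 0.1, 0.6]
opening: 50.1
grasp_force: 0.0
clock: 9.2
position: [505.9, 161.6, 49.1]
tcp_rot: [-2.268, 2.172, -0.001]
contact_force: [0.2, 0.1, -0.1]
opening: 50.7
grasp_force: 0.0
clock: 9.5
position: [504.5, 169.3, 27.1]
tcp_rot: [2.267, -2.171, -0.001]
contact_force: [-0.4, -0.7, -0.4]
opening: 50.4
grasp_force: 0.0
```

```bash
python3 -m crank '[[0,0,-0.4,0],[0,0,-0.2,0],[0,0,-0.2,0],[0,0,0,0]]'; python3 -m crank '[[0,0,0,0],[0,0,0,0],[0,0,0,0],[0,0,0,0],[0,0,0,0]]' -1 30; python3 -m crank '[[0,0,0.5,0],[0,0,0.5,0],[0,0,0.5,0],[0,0,0.5,0],[0,0,0.4,0]]'; python3 - <<'E'
from h import *
im,d=cap('top');im2,_=cap('side')
a=cv2.resize(im[150:250,450:550,::-1],None,fx=4,fy=4);b=cv2.resize(im2[180:280,270:370,::-1],None,fx=4,fy=4)
cv2.imwrite('pics/k2.png',np.hstack([a,b]))
E
```

```text
clock: 9.9
position: [505.2, 169.6, 7.6]
tcp_rot: [2.267, -2.173, -0.0]
contact_force: [1.2, 1.0, 0.4]
opening: 50.5
grasp_force: 0.0
clock: 10.4
position: [505.7, 170.4, 8.7]
tcp_rot: [-2.268, 2.173, -0.0]
contact_force: [-0.6, -0.3, 4.1]
opening: 20.9
grasp_force: 30.4
clock: 10.9
position: [505.9, 170.5, 70.0]
tcp_rot: [-2.268, 2.172, -0.0]
contact_force: [0.9, -0.1, -0.8]
opening: 20.7
grasp_force: 29.9
```

View pics/k2.png

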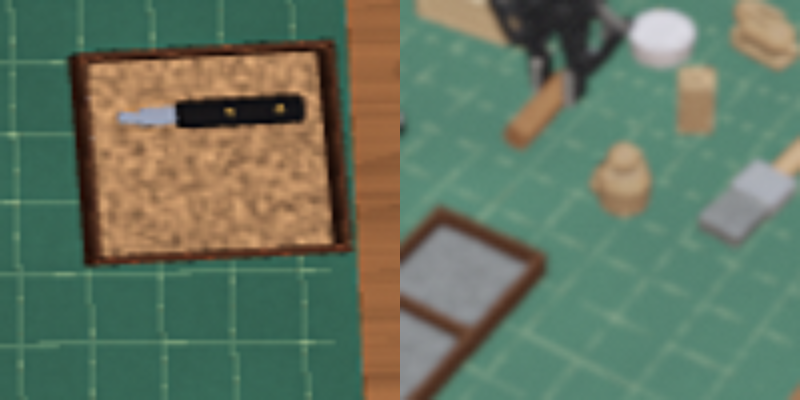

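The knife lies parallel in the tray at crop pixels (118–303,112), and the side view shows the chisel gripped in the fingers. Carrying it to the tray.

```bash
python3 -m crank '[[0,-1,0.2,0],[0,-1,0.2,0],[0,-1,0,0],[0,-1,0,0],[0,-1,0,0]]'; python3 -m crank '[[0,-1,0,0],[0,-1,0,0],[0,-1,0,0],[0,-1,0,0],[0,-1,0,0]]';python3 -m crank '[[0,-1,0,0],[0,-1,0,0],[0,-1,0,0],[0,-1,0,0],[0,-1,0,0]]';python3 -m crank '[[-0.2,-1,0,0],[-0.2,-1,0,0],[-0.2,-1,0,0],[-0.2,-1,-0.3,0],[-0.2,-1,-0.3,0]]';python3 -m crank '[[-0.17,-1,-0.4,0],[0,-0.92,-0.4,0],[0,-0.4,-0.4,0],[0,0,0,0]]'
```

```text
clock: 11.5
position: [505.1, 44.2, 78.0]
tcp_rot: [2.268, -2.173, -0.0]
contact_force: [1.2, 0.7, -1.0]
opening: 21.3
grasp_force: 29.9
clock: 12.0
position: [505.1, -80.8, 77.9]
tcp_rot: [2.268, -2.173, -0.001]
contact_force: [0.7, 0.5, -0.4]
opening: 21.0
grasp_force: 29.9
clock: 12.5
position: [505.1, -205.8, 77.9]
tcp_rot: [2.268, -2.173, -0.001]
contact_force: [0.5, -0.6, -0.7]
opening: 21.1
grasp_force: 29.9
clock: 13.0
position: [480.2, -330.7, 62.9]
tcp_rot: [-2.269, 2.173, 0.0]
contact_force: [1.4, 0.5, 0.1]
opening: 21.0
grasp_force: 29.9
clock: 13.4
position: [474.9, -388.2, 31.1]
tcp_rot: [2.266, -2.175, -0.005]
contact_force: [-1.1, 0.2, -0.4]
opening: 21.2
grasp_force: 29.9
```

```bash
python3 -m crank '[[0,0,-0.4,0],[0,0,-0.2,0],[0,0,-0.1,0],[0,0,0,0],[0,0,0,0]]'; python3 -m crank '[[0,0,-0.04,0],[0,0,0,0]]'; python3 -m crank '[[0,0,-0.03,0],[0,0,0,0]]'
```

```text
clock: 13.9
position: [476.6, -387.5, 16.1]
tcp_rot: [-2.269, 2.172, -0.001]
contact_force: [0.5, -0.9, -0.9]
opening: 21.3
grasp_force: 29.9
clock: 14.1
position: [476.4, -387.7, 15.0]
tcp_rot: [-2.269, 2.173, -0.001]
contact_force: [0.3, 0.4, -0.5]
opening: 20.8
grasp_force: 29.9
clock: 14.3
position: [476.2, -387.8, 14.0]
tcp_rot: [-2.269, 2.173, -0.0]
contact_force: [0.0, 0.3, -0.8]
opening: 21.0
grasp_force: 29.9
```

```bash
python3 -m crank '[[0,0,-0.03,0],[0,0,0,0]]'; python3 -m crank '[[0,0,-0.03,0],[0,0,0,0]]'
```

```text
clock: 14.5
position: [476.3, -387.8, 13.7]
tcp_rot: [2.269, -2.173, 0.0]
contact_force: [-1.2, 0.8, 3.2]
opening: 20.9
grasp_force: 30.4
clock: 14.7
position: [476.3, -387.9, 13.7]
tcp_rot: [2.269, -2.173, 0.001]
contact_force: [-3.0, 3.2, 11.5]
opening: 20.9
grasp_force: 31.2
```

```bash
python3 -m crank '[[0,0,0.03,0],[0,0,0,0]]'; python3 -m crank '[[0,0,0,0],[0,0,0,0],[0,0,0,0]]' -0.18; python3 -m crank '[[0,0,0.4,0],[0,0,0.8,0],[0,0,1,0],[0,0.8,1,0],[0,1,0.2,0]]';python3 - <<'E'
from h import *
im2,_=cap('side')
b=cv2.resize(im2[90:170,330:450,::-1],None,fx=5,fy=5)
cv2.imwrite('pics/k3.png',b)
E
```

```text
clock: 14.9
position: [476.4, -387.8, 13.7]
tcp_rot: [-2.269, 2.173, -0.001]
contact_force: [-1.6, 2.6, 6.0]
opening: 21.2
grasp_force: 30.6
clock: 15.2
position: [476.2, -387.7, 13.0]
tcp_rot: [2.269, -2.173, -0.001]
contact_force: [0.3, 0.2, -0.5]
opening: 35.3
grasp_force: 0.0
clock: 15.7
position: [477.9, -343.8, 101.9]
tcp_rot: [-2.267, 2.173, -0.008]
contact_force: [-0.2, 0.3, -0.3]
opening: 34.9
grasp_force: 0.0
```

View pics/k3.png

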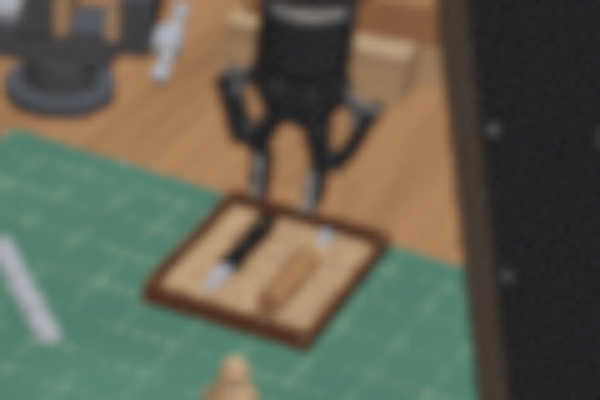

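Both tools lie side by side on the cork: knife at crop (240,250), chisel at (295,275). Next is the sage.

```bash
python3 -m crank '[[0,1,0.2,0.7],[0,1,0,0.7],[0,1,0,0.7],[0,1,0,0.7],[0,1,0,0.7]]' 0.59; python3 -m crank '[[0,1,0,0.7],[0,1,0,0.7],[0,1,0,0.7],[0,1,0,0.7],[0,1,0,0.7]]';python3 -m crank '[[0,1,0,0.7],[0,1,0,0.7],[0,1,0,0.7],[0,1,0,0.7],[0,1,0,0.7]]';python3 -m crank '[[-0.3,1,0,0],[-0.3,1,0,0],[-0.3,1,0,0],[-0.3,1,0,0],[-0.3,1,0,0]]';python3 -m crank '[[-0.15,0.97,0,0],[0,0,0,0],[0,0,0,0]]'
```

```text
clock: 16.25
position: [476.2, -216.9, 103.8]
tcp_rot: [-2.575, 1.799, -0.001]
contact_force: [-0.3, -0.0, -0.1]
opening: 68.2
grasp_force: 0.0
clock: 16.75
position: [476.3, -91.8, 103.9]
tcp_rot: [-2.819, 1.387, -0.001]
contact_force: [1.5, 0.8, 0.6]
opening: 67.9
grasp_force: 0.0
clock: 17.25
position: [476.3, 33.3, 103.9]
tcp_rot: [-2.997, 0.941, -0.001]
contact_force: [0.3, 0.1, 0.3]
opening: 67.9
grasp_force: 0.0
clock: 17.75
position: [438.5, 158.2, 103.9]
tcp_rot: [-2.995, 0.945, -0.001]
contact_force: [0.5, 0.8, 0.7]
opening: 67.8
grasp_force: 0.0
clock: 18.05
position: [434.9, 181.9, 103.6]
tcp_rot: [-2.996, 0.944, -0.0]
contact_force: [-0.6, -0.4, -0.4]
opening: 68.0
grasp_force: 0.0
```

```bash
python3 -m crank '[[0,0,-1,0],[0,0,-1,0],[0,0,-1,0],[0,0,-0.6,0],[0,0,-0.27,0]]'; python3 -m crank '[[0,0,0,0],[0,0,0,0],[0,0,0,0],[0,0,0,0],[0,0,0,0]]' -1 30; python3 -m crank '[[0,0,0.3,0],[0,0,0.5,0],[0,0,0.5,0],[0,0,0.5,0],[0,0,0.6,0]]'
```

```text
clock: 18.55
position: [434.5, 180.0, 5.3]
tcp_rot: [2.993, -0.947, -0.002]
contact_force: [-1.0, -0.2, 0.9]
opening: 68.0
grasp_force: 0.0
clock: 19.05
position: [435.4, 181.9, 7.3]
tcp_rot: [-2.995, 0.945, -0.001]
contact_force: [-1.1, -0.4, 5.0]
opening: 41.5
grasp_force: 30.9
clock: 19.55
position: [434.8, 181.3, 67.3]
tcp_rot: [2.996, -0.946, -0.0]
contact_force: [-0.5, -0.5, -0.8]
opening: 42.5
grasp_force: 30.7
```

```bash
python3 -m crank '[[0.2,1,0.3,-1],[0.2,1,0,-1],[0.2,1,0,-1],[0.2,1,0,-1],[0.2,1,0,-1]]'; python3 -m crank '[[0.2,1,0,-1],[0.2,1,0,-1],[0.2,1,0,-1],[0.2,1,0,-1],[0.2,0.88,0,-1]]';python3 -m crank '[[0.29,0.1,-0.4,-1],[0,0,-0.5,-0.1],[0,0,-0.4,0],[0,0,0,0],[0,0,0,0]]'
```

```text
clock: 20.05
position: [460.0, 307.5, 74.7]
tcp_rot: [-2.717, 1.576, 0.0]
contact_force: [0.4, -1.3, -0.1]
opening: 42.0
grasp_force: 30.7
clock: 20.55
position: [485.0, 429.7, 74.5]
tcp_rot: [2.312, -2.127, -0.0]
contact_force: [0.3, 0.1, -0.4]
opening: 41.9
grasp_force: 30.7
clock: 21.05
position: [492.0, 430.3, 41.4]
tcp_rot: [2.211, -2.23, 0.0]
contact_force: [0.9, -1.4, -0.9]
opening: 41.9
grasp_force: 30.7
```

```bash
python3 -m crank '[[0,0,-0.4,0],[0,0,-0.4,0],[0,0,-0.2,0],[0,0,0,0],[0,0,0,0]]'; python3 -m crank '[[0,0,-0.06,0],[0,0,0,0]]'; python3 -m crank '[[0,0,-0.04,0],[0,0,0,0]]';  python3 -m crank '[[0,0,-0.03,0],[0,0,0,0]]'
```

```text
clock: 21.55
position: [492.3, 430.9, 16.3]
tcp_rot: [2.211, -2.231, 0.0]
contact_force: [0.2, -0.5, -0.8]
opening: 42.6
grasp_force: 30.7
clock: 21.75
position: [492.3, 431.1, 15.2]
tcp_rot: [-2.211, 2.232, 0.0]
contact_force: [-0.2, -0.7, -0.8]
opening: 42.0
grasp_force: 30.7
clock: 21.95
position: [492.3, 431.0, 14.1]
tcp_rot: [-2.211, 2.232, 0.0]
contact_force: [-0.0, -0.9, -1.0]
opening: 42.2
grasp_force: 30.7
clock: 22.15
position: [492.2, 431.0, 13.2]
tcp_rot: [2.211, -2.232, -0.0]
contact_force: [0.1, -0.3, -1.3]
opening: 42.3
grasp_force: 30.7
```

```bash
python3 -m crank '[[0,0,-0.03,0],[0,0,0,0]]'; python3 -m crank '[[0,0,-0.03,0],[0,0,0,0]]'
```

```text
clock: 22.35
position: [492.3, 431.0, 12.5]
tcp_rot: [-2.211, 2.232, -0.0]
contact_force: [-0.8, -0.1, -0.0]
opening: 42.1
grasp_force: 30.7
clock: 22.55
position: [492.3, 431.1, 12.4]
tcp_rot: [-2.211, 2.231, -0.0]
contact_force: [-1.7, -1.0, 3.8]
opening: 42.6
grasp_force: 31.2
```

```bash
python3 -m crank '[[0,0,0,0],[0,0,0,0],[0,0,0,0]]' 0.24; python3 -m crank '[[0,0,0.4,0],[0,0,0.8,0],[0,0,1,0],[0,0,1,0],[0,-0.5,0.5,0]]'; python3 -m crank '[[0,-1,0,1],[0,-1,0,1],[0,-1,0,1],[0,-1,0,1],[0,-1,0,1]]' 0.45;python3 - <<'E'
from h import *
im2,_=cap('top')
cv2.imwrite('pics/k4.png',cv2.resize(im2[150:240,180:330,::-1],None,fx=5,fy=5))
E
```

```text
clock: 22.85
position: [492.3, 430.9, 11.6]
tcp_rot: [2.211, -2.232, 0.0]
contact_force: [-0.0, -0.9, -0.4]
opening: 53.2
grasp_force: 0.0
clock: 23.35
position: [493.2, 420.1, 107.3]
tcp_rot: [-2.21, 2.227, 0.0]
contact_force: [0.7, 0.4, -0.3]
opening: 53.0
grasp_force: 0.0
clock: 23.85
position: [491.8, 291.6, 104.3]
tcp_rot: [2.644, -1.696, -0.0]
contact_force: [-0.2, 0.5, 0.6]
opening: 62.1
grasp_force: 0.0
```

View pics/k4.png

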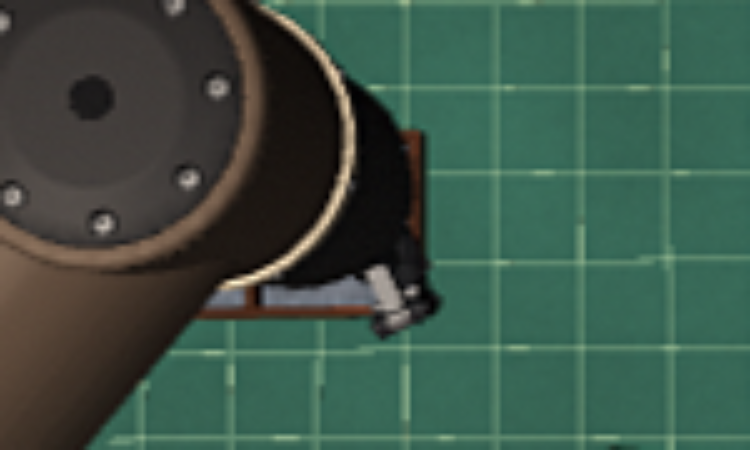

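The wrist hides the tray in this view, so I'll check the sage when I come back. On to the hare.

```bash
python3 -m crank '[[0,-1,0,1],[0,-1,0,1],[0,-1,0,1],[0,-1,0,1],[0,-1,0,1]]'; python3 -m crank '[[-0.2,-1,0,1],[-0.2,-1,0,1],[-0.2,-1,0,1],[-0.2,-1,0,1],[-0.2,-1,0,1]]'; python3 -m crank '[[-0.4,-1,0,1],[-0.4,-1,0,0],[-0.4,-1,0,0],[-0.28,-0.78,0,0],[0,0,0,0]]'; python3 -m crank '[[0,0,0,0]]'; python3 - <<'E'
from h import *
im2,_=cap('side')
b=np.vstack([cv2.resize(im2[215:295,230:370,::-1],None,fx=4,fy=4)[:300],cv2.resize(im2[140:220,290:430,::-1],None,fx=4,fy=4)[:300]])
cv2.imwrite('pics/k5.png',b)
E
```

```text
clock: 24.4
position: [491.7, 166.9, 104.4]
tcp_rot: [2.949, -1.084, -0.0]
contact_force: [1.0, 0.1, 0.1]
opening: 61.6
grasp_force: 0.0
clock: 24.9
position: [466.4, 42.0, 104.4]
tcp_rot: [-3.113, 0.42, 0.0]
contact_force: [-0.1, -0.0, 0.2]
opening: 61.8
grasp_force: 0.0
clock: 25.4
position: [428.3, -53.1, 104.2]
tcp_rot: [3.128, -0.293, -0.001]
contact_force: [0.3, 1.1, -0.3]
opening: 62.0
grasp_force: 0.0
clock: 25.5
position: [429.9, -51.6, 104.5]
tcp_rot: [-3.128, 0.291, -0.001]
contact_force: [0.2, 0.2, 0.4]
opening: 61.9
grasp_force: 0.0
```

View pics/k5.png

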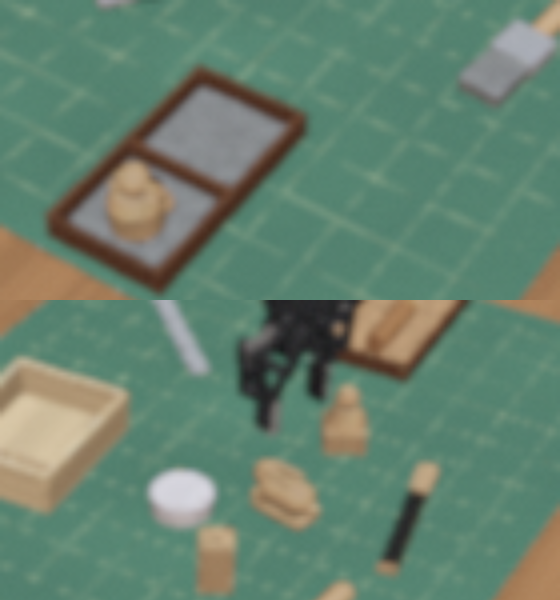

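The sage stands upright in the far bay at (138,205), and the fingers hang above the hare at (285,490). Descending on the hare.

```bash
python3 -m crank '[[0,0,-1,0],[0,0,-1,0],[0,0,-1,0],[0,0,-0.6,0],[0,0,-0.23,0]]'; python3 -m crank '[[0,0,0,0],[0,0,0,0],[0,0,0,0],[0,0,0,0],[0,0,0,0]]' -1 30; python3 -m crank '[[0,0,0.3,0],[0,0,0.5,0],[0,0,0.5,0],[0,0,0.5,0],[0,0,0.8,0]]'
```

```text
clock: 26.05
position: [429.6, -50.7, 7.1]
tcp_rot: [3.127, -0.287, -0.004]
contact_force: [-0.5, 0.1, 0.3]
opening: 62.0
grasp_force: 0.0
clock: 26.55
position: [430.8, -50.8, 9.2]
tcp_rot: [-3.128, 0.288, -0.002]
contact_force: [-0.9, 2.1, 5.0]
opening: 32.8
grasp_force: 30.4
clock: 27.05
position: [429.5, -51.3, 74.0]
tcp_rot: [3.128, -0.289, -0.002]
contact_force: [0.0, -0.5, -1.2]
opening: 33.0
grasp_force: 30.0
```

```bash
python3 -m crank '[[0.5,0.6,0.4,-1],[0.5,1,0.2,-1],[0.5,1,0,-1],[0.5,1,0,-1],[0.48,1,0,-1]]'; python3 -m crank '[[0,1,0,-1],[0,1,0,-1],[0,1,0,-1],[0,1,0,-1],[0,1,0,-1]]'; python3 -m crank '[[0,1,0,-1],[0,1,0,-1],[0,1,0,-1],[0,1,0,-1],[0,1,0,-1]]';  python3 -m crank '[[0,0.9,-0.5,-1],[0,0.06,-0.5,0],[0,0,-0.4,0],[0,0,0,0],[0,0,0,0]]'
```

```text
clock: 27.55
position: [492.6, 64.9, 89.3]
tcp_rot: [-2.989, 0.964, -0.001]
contact_force: [0.3, -0.4, -0.2]
opening: 32.9
grasp_force: 30.0
clock: 28.05
position: [492.0, 189.8, 89.1]
tcp_rot: [-2.71, 1.589, 0.0]
contact_force: [0.7, -0.1, -0.6]
opening: 32.6
grasp_force: 30.1
clock: 28.55
position: [492.0, 314.8, 89.1]
tcp_rot: [2.302, -2.138, -0.0]
contact_force: [0.2, 1.5, -1.2]
opening: 32.9
grasp_force: 30.0
clock: 29.05
position: [492.2, 337.1, 53.6]
tcp_rot: [2.21, -2.231, 0.0]
contact_force: [0.3, 1.0, -0.3]
opening: 33.0
grasp_force: 30.0
```

Grasp was at TCP z of about 9.2 on the mat, so the hare should touch down at about 14.2.

```bash
python3 -m crank '[[0,0,-0.6,0],[0,0,-0.5,0],[0,0,-0.3,0],[0,0,0,0],[0,0,0,0]]'; python3 -m crank '[[0,0,-0.06,0],[0,0,0,0]]'; python3 -m crank '[[0,0,-0.04,0],[0,0,0,0]]';  python3 -m crank '[[0,0,-0.03,0],[0,0,0,0]]'
```

```text
clock: 29.55
position: [492.4, 337.9, 18.7]
tcp_rot: [2.211, -2.232, 0.0]
contact_force: [-0.0, 0.5, -0.5]
opening: 33.0
grasp_force: 30.0
clock: 29.75
position: [492.4, 338.2, 17.3]
tcp_rot: [-2.211, 2.231, 0.0]
contact_force: [-0.0, -0.7, -0.1]
opening: 32.8
grasp_force: 30.0
clock: 29.95
position: [492.3, 338.0, 16.1]
tcp_rot: [-2.211, 2.232, 0.0]
contact_force: [-0.1, 0.7, -1.4]
opening: 32.9
grasp_force: 30.0
clock: 30.15
position: [492.2, 338.0, 15.2]
tcp_rot: [2.211, -2.232, -0.0]
contact_force: [0.8, -0.1, -0.6]
opening: 33.3
grasp_force: 30.0
```

```bash
python3 -m crank '[[0,0,-0.03,0],[0,0,0,0]]'; python3 -m crank '[[0,0,-0.03,0],[0,0,0,0]]'
```

```text
clock: 30.35
position: [492.2, 337.9, 14.4]
tcp_rot: [2.211, -2.232, 0.0]
contact_force: [-0.2, 0.5, 0.0]
opening: 32.7
grasp_force: 30.0
clock: 30.55
position: [492.3, 338.0, 14.3]
tcp_rot: [-2.211, 2.232, -0.0]
contact_force: [-1.5, -1.1, 3.4]
opening: 33.0
grasp_force: 30.5
```

```bash
python3 -m crank '[[0,0,0,0],[0,0,0,0],[0,0,0,0]]' 0.08; python3 -m crank '[[0,0,0.4,0],[0,0,0.8,0],[0,0,1,0],[0,0,1,0],[0,-0.5,0.2,0]]'; python3 -m crank '[[-0.2,-1,0,1],[-0.2,-1,0,1],[-0.2,-1,0,1],[-0.2,-1,0,1],[-0.2,-1,0,1]]' 0.3;python3 -m crank '[[-0.4,-1,0,1],[-0.4,-1,0,0.1],[-0.4,-1,0,0],[-0.15,-1,0,0],[0,-1,0,0]]'; python3 -m crank '[[0,-0.26,0,0],[0,0,0,0],[0,0,0,0]]'; python3 - <<'E'
from h import *
im2,_=cap('side')
b=np.vstack([cv2.resize(im2[215:295,230:370,::-1],None,fx=4,fy=4)[:300],cv2.resize(im2[140:220,290:430,::-1],None,fx=4,fy=4)[:300]])
cv2.imwrite('pics/k6.png',b)
E
```

```text
clock: 30.85
position: [492.3, 338.0, 13.7]
tcp_rot: [-2.211, 2.232, -0.0]
contact_force: [1.3, -0.5, 0.2]
opening: 45.9
grasp_force: 0.0
clock: 31.35
position: [493.9, 327.7, 102.7]
tcp_rot: [-2.209, 2.226, -0.0]
contact_force: [-0.3, 0.1, 0.6]
opening: 45.9
grasp_force: 0.0
clock: 31.85
position: [466.8, 199.1, 99.0]
tcp_rot: [-2.645, 1.696, 0.0]
contact_force: [0.9, -0.1, 0.2]
opening: 55.6
grasp_force: 0.0
clock: 32.35
position: [432.6, 74.1, 99.1]
tcp_rot: [-2.72, 1.571, 0.0]
contact_force: [0.7, -0.5, 0.5]
opening: 55.6
grasp_force: 0.0
clock: 32.65
position: [433.9, 69.3, 99.0]
tcp_rot: [-2.719, 1.572, -0.0]
contact_force: [0.1, 0.5, -0.0]
opening: 55.7
grasp_force: 0.0
```

View pics/k6.png

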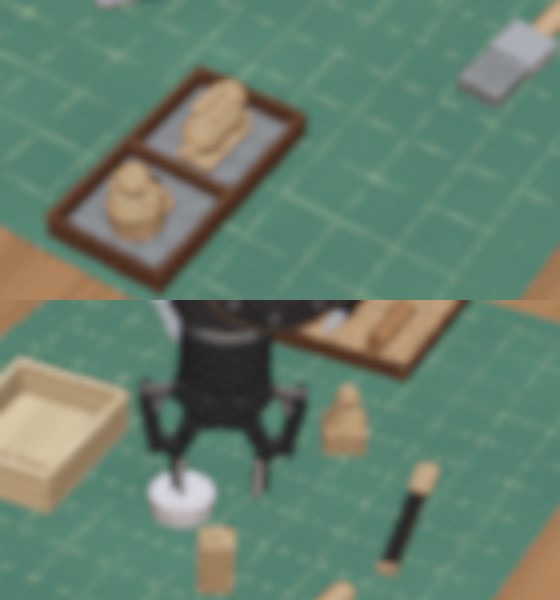

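The hare and sage both stand upright, one per bay, at (215,120) and (138,205). The gripper is over the blank at (217,560). Grasping it now.

```bash
python3 -m crank '[[0,0,-1,0],[0,0,-1,0],[0,0,-0.8,0],[0,0,-0.4,0],[0,0,-0.16,0]]'; python3 -m crank '[[0,0,0,0],[0,0,0,0],[0,0,0,0],[0,0,0,0],[0,0,0,0]]' -1 30; python3 -m crank '[[0,0,0.3,0],[0,0,0.6,0],[0,0,1,0],[0,0,1,0],[0,0,0.8,0]]'
```

```text
clock: 33.2
position: [433.2, 69.3, 13.9]
tcp_rot: [2.719, -1.57, -0.001]
contact_force: [-0.3, 0.3, 0.3]
opening: 55.5
grasp_force: 0.0
clock: 33.7
position: [433.9, 69.2, 15.4]
tcp_rot: [-2.719, 1.571, -0.001]
contact_force: [-1.5, -0.2, 5.1]
opening: 29.4
grasp_force: 30.4
clock: 34.2
position: [433.6, 69.0, 109.2]
tcp_rot: [-2.719, 1.571, -0.001]
contact_force: [1.1, -0.4, -0.7]
opening: 30.0
grasp_force: 29.8
```

```bash
python3 -m crank '[[1,-0.4,0,-1],[1,-0.4,0,-1],[1,-0.4,0,-1],[1,-0.4,0,-1],[1,-0.4,0,-1]]'; python3 -m crank '[[1,-0.4,0,-0.2],[1,-0.4,0,0],[1,-0.4,0,0],[1,-0.4,0,0],[0.76,-0.18,-0.2,0]]'; python3 -m crank '[[0,0,-0.6,0],[0,0,-0.8,0],[0,0,-0.6,0],[0,0,-0.2,0],[0,0,0,0]]'
```

```text
clock: 34.7
position: [559.3, 18.4, 107.8]
tcp_rot: [-2.311, 2.127, 0.0]
contact_force: [-0.5, 0.8, -0.5]
opening: 29.6
grasp_force: 29.8
clock: 35.2
position: [679.0, -26.5, 103.2]
tcp_rot: [-2.296, 2.144, -0.001]
contact_force: [-0.3, 0.1, -0.3]
opening: 29.4
grasp_force: 29.8
clock: 35.7
position: [676.7, -25.5, 46.5]
tcp_rot: [2.296, -2.142, -0.002]
contact_force: [0.6, -0.1, 0.1]
opening: 29.7
grasp_force: 29.8
```

```bash
python3 -m crank '[[0,0,-0.5,0],[0,0,-0.3,0],[0,0,-0.1,0],[0,0,0,0],[0,0,0,0]]'; python3 -m crank '[[0,0,-0.04,0],[0,0,0,0]]';  python3 -m crank '[[0,0,-0.03,0],[0,0,0,0]]'
```

```text
clock: 36.2
position: [677.7, -25.5, 25.0]
tcp_rot: [-2.297, 2.143, -0.0]
contact_force: [0.1, -0.2, -0.1]
opening: 29.6
grasp_force: 29.9
clock: 36.4
position: [677.7, -25.5, 24.0]
tcp_rot: [-2.297, 2.143, -0.0]
contact_force: [-0.3, 0.5, -1.0]
opening: 29.6
grasp_force: 29.9
clock: 36.6
position: [677.5, -25.5, 23.1]
tcp_rot: [-2.297, 2.143, -0.0]
contact_force: [-0.2, -0.1, -0.6]
opening: 29.8
grasp_force: 29.9
```

```bash
python3 -m crank '[[0,0,-0.06,0],[0,0,0,0]]'; python3 -m crank '[[0,0,-0.03,0],[0,0,0,0]]';  python3 -m crank '[[0,0,-0.03,0],[0,0,0,0]]'
```

```text
clock: 36.8
position: [677.4, -25.5, 21.3]
tcp_rot: [2.297, -2.143, -0.0]
contact_force: [-0.6, 0.0, -0.7]
opening: 29.8
grasp_force: 29.9
clock: 37.0
position: [677.4, -25.6, 20.7]
tcp_rot: [2.297, -2.143, -0.0]
contact_force: [-0.4, 0.3, -1.1]
opening: 29.5
grasp_force: 29.9
clock: 37.2
position: [677.6, -25.5, 20.5]
tcp_rot: [-2.297, 2.143, -0.0]
contact_force: [-2.5, 0.4, 3.4]
opening: 29.6
grasp_force: 30.2
```

```bash
python3 -m crank '[[0,0,0,0],[0,0,0,0],[0,0,0,0]]' 0.03; python3 -m crank '[[0,0,0.4,0],[0,0,0.8,0],[0,0,1,0],[0,0,1,0],[0,0,1,0]]';  python3 -m crank '[[0,0,1,0],[0,-1,1,0],[0,-1,0,0],[0,-1,0,0],[0,-1,0,0]]';python3 -m crank '[[0,-1,0,0],[0,-1,0,0],[0,-1,0,0],[0,-1,0,0],[0,-1,0,0]]';python3 -m crank '[[-1,-1,0,0],[-1,-1,0,0],[-1,-1,0,0],[-1,-1,0,0],[-1,-1,0,0]]';python3 -m crank '[[-1,-1,0,0],[-1,-1,0,0],[-1,-1,0,0],[-1,-1,0,0],[-1,-1,0,0]]';python3 -m crank '[[0,0,0,0]]'; python3 - <<'E'
from h import *
im,d=cap('top')
cv2.imwrite('pics/k7.png',cv2.resize(im[80:280,190:550,::-1],None,fx=2.2,fy=2.2))
E
```

```text
clock: 37.5
position: [677.5, -25.5, 19.9]
tcp_rot: [-2.297, 2.143, 0.0]
contact_force: [0.3, 0.0, 0.6]
opening: 44.1
grasp_force: 0.0
clock: 38.0
position: [677.6, -25.6, 126.9]
tcp_rot: [-2.297, 2.143, -0.001]
contact_force: [0.7, 0.4, 0.7]
opening: 44.3
grasp_force: 0.0
clock: 38.5
position: [677.6, -126.4, 176.3]
tcp_rot: [-2.297, 2.142, -0.001]
contact_force: [0.8, 1.0, 0.8]
opening: 43.9
grasp_force: 0.0
clock: 39.0
position: [677.5, -251.6, 175.9]
tcp_rot: [-2.297, 2.143, -0.001]
contact_force: [0.5, -0.3, 0.5]
opening: 43.6
grasp_force: 0.0
clock: 39.5
position: [551.5, -376.5, 176.0]
tcp_rot: [-2.297, 2.143, -0.001]
contact_force: [-0.9, -1.0, -0.8]
opening: 43.7
grasp_force: 0.0
clock: 40.0
position: [426.4, -501.5, 176.0]
tcp_rot: [-2.297, 2.143, -0.001]
contact_force: [-0.2, -0.3, -0.1]
opening: 43.8
grasp_force: 0.0
clock: 40.1
position: [424.6, -502.9, 175.9]
tcp_rot: [2.293, -2.147, 0.0]
contact_force: [-0.6, 0.3, 0.1]
opening: 44.1
grasp_force: 0.0
```

View pics/k7.png

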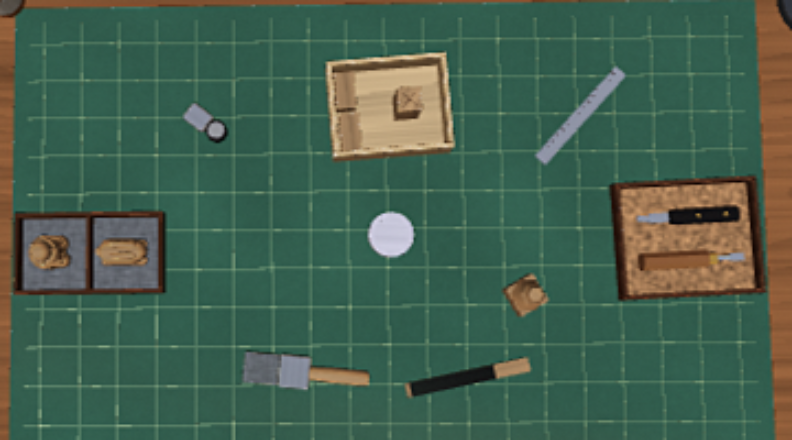

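The final top view shows everything in place:
- **Tools:** knife at (690,216) and chisel at (692,260), side by side and clear of the walls.
- **Carvings:** sage at (48,252) and hare at (122,252), one per bay.
- **Blank:** at (408,100) beside the offcuts.
- **Left alone:** tin at (391,234) and rough-out at (527,295), both where they were.

```bash
python3 -c "
from cell import ctrl
print(ctrl.sign_off())"
```

```text
the job is handed in; nothing more can be done
None
```

The job is handed in at about 40 s on the clock: knife and chisel lie side by side in the tool tray, sage and hare stand one per bay, the blank is set down in the box with the offcuts, and the rough-out and wax tin were left alone.

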